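# Fish the long foot file out of the plywood niche

### The job

The wooden foot file is lying inside the low plywood niche and is longer than the niche's mouth: push it back under the long deck until its handle end is free of the short deck, tip that end up, draw the file out slantwise through the mouth, and hold it up in the gripper with every part of it at least 5 cm above the niche's top. Finish while still holding it there, still; do not put it down or let it go. Leave the bottle, cup, brush stand, pill organiser, tweezers case and soap dish standing where they are.

Things in the scene. Friction and masses are not known exactly. Their poses are not given: they have to be found in the camera images.
- niche: Low fixed plywood niche: a closed box 156 mm wide (its x), 371 mm long (its y), 73 mm high, walls 8 mm, whose only opening is the mouth in its top. Origin on the ledge (box underside) below the middle of the mouth; z up. Inner floor 10 mm, deck undersides 65 mm, deck tops and walls 73 mm above the ledge
- mouth (a point): Middle of the mouth at the level of the deck tops, 73 mm above niche's origin. The mouth is 160 mm long (niche y -80 to +80) and 140 mm wide (x -70 to +70)
- short_deck (a point): Middle of the top of the short deck, 8 mm thick, closing the niche from y = +80 mm on; the pocket under it ends at y = +120 mm
- long_deck (a point): Middle of the top of the long deck, 8 mm thick, closing the niche from y = -80 mm on; the pocket under it ends at y = -235 mm
- file_mid (a point): Centre of the dark wooden foot file, 8 mm above its underside. Straight, rigid, 250 mm long (its y), 60 to 130 g: handle bar 20 mm wide, 16 thick from y = +125 to -25; paddle 36 mm wide, 12 thick with grey rasp on top from y = -25 to -125. It lies flat on the inner floor, within 0.1 rad of the niche's y; handle end (+y) 7 to 28 mm under the short deck, paddle end under the long one
- file_handle_end (a point): Middle of the handle's end face: 125 mm from file_mid along the file's +y
- file_paddle_end (a point): Middle of the paddle's end face: 125 mm from file_mid along the file's -y
- bottle: dark green glass bottle with black screw cap, 66 mm across, 170 mm tall; origin at the centre of its underside; loose bystander, to be left where it is
- cup: white ceramic cup, 80 mm across, 90 mm tall; origin at the centre of its underside; loose bystander, to be left where it is
- brush_stand: white plastic shaving-brush stand: round foot 70 mm across, thin post, fork at the top, 125 mm tall; origin at the centre of its underside; loose bystander, to be left where it is
- pill_organiser: blue plastic pill organiser with seven flip lids, 36 x 156 x 26 mm; origin at the centre of its underside; loose bystander, to be left where it is
- tweezers_case: flat steel tweezers case, 100 x 22 x 12 mm, lying on top of the niche's long deck near its outer end; origin at the centre of its underside; loose bystander, to be left where it is
- soap_dish: white dish 80 x 120 x 12 mm with a bar of soap, 32 mm tall together; origin at the centre of its underside; loose bystander, to be left where it is

How it is judged:
By the outcome, as a careful person would: the job done as asked, in the order asked, and still so for the second after the job is handed in, while the arm keeps its last pose, push and grip.
It also fails if it takes over 45 s, if anything falls off the work surface, if the arm or the gripper's body presses on something with over 40 N, if the wrist force passes 120 N, or if a joint passes its speed limit or range.

### The arm

A 7-joint arm with a two-finger parallel gripper is mounted at the origin on the work surface. World frame = base frame: x ahead of the robot, y to its left, z up, the work surface at z = 0. Lengths are in m, angles in rad, forces in N, time in s.
With the tool pointing down it reaches from about 0.35 to 0.9 m from the base axis. Payload 8.1 kg.
Tool frame: the origin (TCP) lies between the finger pads; the fingertips stand 22 mm ahead of it and the grasp point (between the pads) lies 3 mm ahead of it; z points along the fingers, x is the direction in which the jaws open and shut, and the axes are right-handed (so a half turn about z gives the same grasp; the last joint's range is limited). The gripper opens to 92 mm and grips with 3 to 60 N. Pads are 19 mm wide; open, the fingers measure 130 mm over their backs; the gripper's body (75 mm by 190 mm) begins 47 mm behind the grasp point.
Start: joints at [-1.387, 0.434, 0.025, 1.573, -0.012, 1.134, -0.075], TCP at [0.177, 0.599, 0.249] pointing down, gripper open.
Joint ranges: [-2.62, 2.62], [-0.44, 2.09], [-1.27, 1.32], [0.08, 2.57], [-1.32, 4.46], [0.12, 2], [-2.74, 2.74]. Speed limits (rad/s): [2.22, 2.22, 3.01, 3.01, 3.14, 3.14, 3.14].

### API

Orientations are given as a rotation vector (axis times angle).
In Python, from cell import arm, vision, order gives the robot as it stands.
- The arm moves only by the tool apply_moves, never from a script. Its argument "commands" is a list of rows, each a list of 6 numbers: the shift along the tool's x, y, z in cm, then the turn, a rotation vector about the tool's x, y, z in rad. A call has 1 to 5 rows; each row shifts and turns the commanded pose from where the row before left it, along the tool's axes as they then stand; what a row does not reach is not made up. A row lasts 1/10 s, in which the tool goes at most 50 mm and 8.59 degrees, less where a joint would pass 70% of its speed; a pose out of reach is approached as far as the arm can. A call with a gripper value outside its range is refused whole. "claw" is the closure, from -1 (fully open) to 1 (shut), so that 0 is half open, set as the call begins (left out, the last holds). The fingers move at their own pace and stop on an object; "newtons" is the grip in N (left out, the last holds). Time passes only in rows, so rows that do not move let the fingers close. It gives the time, the measured TCP pose, the force and the opening at its end, in the units of the state.
- arm.observe(): the state, without advancing time (a new reading comes with each control period).
- vision.get_image(name): name is "scene" or "side" or "wrist"; returns (picture, depth): 420x560x3 uint8, red, green, blue; 420x560 float32, m along the optical axis (not along the pixel's ray), 0 where there is no reading.
- vision.get_calibration(name): a dict with "K" (3x3 intrinsics, pixels), "R" (3x3) and "t" (3): a world point X has camera coordinates R X + t. Camera axes: x right, y down, z forward; pixel columns grow to the right and rows downward; lengths in m; the calibration is good to about 2 mm. A picture is of the moment at which its call begins: read the wrist's pose just before it. get_calibration takes no time and is no camera call; for the wrist camera it gives the pose at the moment of the call.
- order.sign_off(): hands the job in, once; it reports no verdict.
The state is a dict: "clock": time; "joints": joint angles; "dq": joint speeds; "joint_efforts": joint torques, N m; "position": TCP position; "ee_rot": TCP orientation; "force": force on the tool from outside, world axes, zero at the start; "ft_torque": the same for the moment, N m; "width": opening from 0.0 (shut) to 1.0 (fully open).
Only numpy, scipy, OpenCV 4.12 (cv2) and the standard library are available. Lean on these libraries where they do the work, as an engineer would, in place of code of your own. Each camera call takes 0.05 s, during which the arm holds its last target.

## Working session

There is one attempt and no reset: what is moved stays moved. The work goes in short steps, Python scripts to look and compute and a tool call to move; the robot and the scene stay as the last step left them, time stands still between calls to the robot, and variables do not carry over. Pictures are saved under pics/ and viewed, and the job is handed in when it is done.

Besides the shell and the picture viewer there is one more tool, called after "Call:" as name(argument=value, ...), one argument or row to a line, values as JSON. apply_moves: Moves the arm, as the interface text tells. Its arguments: {"type":"object","properties":{"commands":{"type":"array","items":{"type":"array","items":{"type":"number"}}},"claw":{"type":"number"},"newtons":{"type":"number"}},"required":["commands"]}

```bash
ls; mkdir -p pics; python3 - <<'E'
from cell import arm, vision, order
import cv2, numpy as np
s=arm.observe(); print(s)
for n in ("scene","side","wrist"):
    c=vision.get_calibration(n); p,d=vision.get_image(n)
    cv2.imwrite(f"pics/{n}0.png",p[...,::-1]); np.savez(f"pics/{n}0.npz",p=p,d=d,**c)
    print(n,c)
E
```

```text
pics
{'clock': 0.0, 'joints': array([-1.38656309,  0.43522463,  0.02497718,  1.57407911, -0.01159918,
        1.13396234, -0.07509809]), 'dq': array([ 1.04902217e-05,  1.82900753e-05,  1.20550739e-03, -7.39831093e-04,
        9.71872929e-04, -7.50073439e-04,  5.99816859e-04]), 'joint_efforts': array([-7.63269636e-04, -6.67846584e+01,  9.84681845e-01, -3.14469230e+01,
       -6.05832646e-02,  4.25973139e-02,  1.79173753e-04]), 'position': array([0.1767466 , 0.59901216, 0.24795091]), 'ee_rot': array([ 2.51538117e+00,  1.88043081e+00, -1.78048218e-03]), 'force': array([ 0.19103931, -0.21396334,  0.17417967]), 'ft_torque': array([-0.03345024,  0.02055872, -0.01975718]), 'width': 1.0012334355392987}
scene {'K': array([[513.72336333,   0.        , 269.37770524],
       [  0.        , 513.72336333, 205.77044309],
       [  0.        ,   0.        ,   1.        ]]), 'R': array([[ 0.1893308 ,  0.98175234,  0.01778192],
       [ 0.72028678, -0.1265539 , -0.68203451],
       [-0.6673386 ,  0.14193822, -0.73110378]]), 't': array([-0.21494772, -0.37309618,  1.42641311])}
side {'K': array([[508.03326592,   0.        , 283.58537286],
       [  0.        , 508.03326592, 215.38561004],
       [  0.        ,   0.        ,   1.        ]]), 'R': array([[-0.86803844, -0.49623176,  0.01622655],
       [-0.39567566,  0.67165825, -0.62635131],
       [ 0.29991671, -0.55011747, -0.77937201]]), 't': array([0.59459945, 0.21315757, 1.04432783])}
wrist {'K': array([[341.46840459,   0.        , 278.32824294],
       [  0.        , 341.46840459, 205.79524311],
       [  0.        ,   0.        ,   1.        ]]), 'R': array([[ 0.28274918,  0.95919123, -0.00225364],
       [ 0.92500135, -0.2720475 ,  0.26525961],
       [ 0.25382159, -0.07708656, -0.96417439]]), 't': array([-0.62437587, -0.03404222,  0.39112455])}
```

View pics/scene0.png

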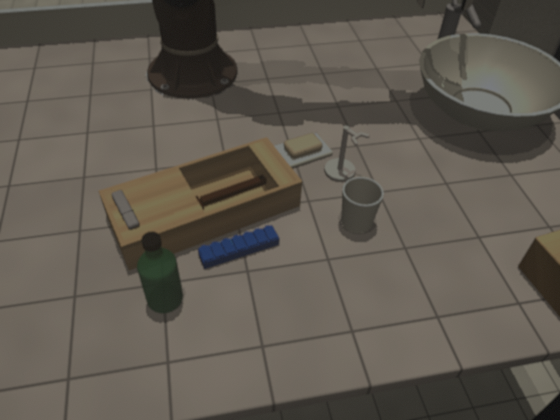

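View pics/side0.png

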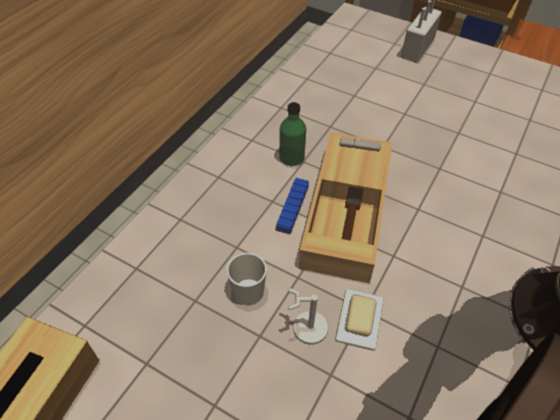

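View pics/wrist0.png

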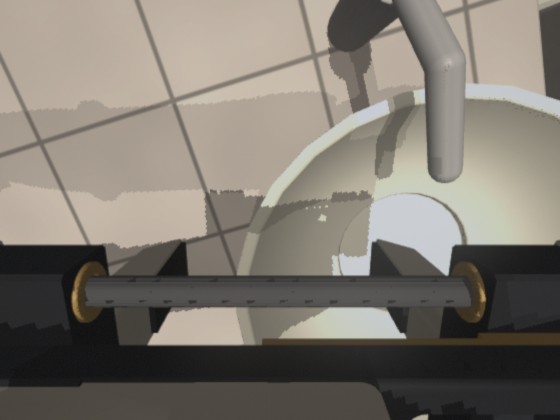

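```bash
cat > h.py <<'E'
import numpy as np, cv2
from scipy.spatial.transform import Rotation as Ro
def load(f): return dict(np.load(f))
def ray(c,u,v):
    r=np.linalg.inv(c['K'])@np.array([u,v,1.]); return c['R'].T@r, -c['R'].T@c['t']
def atz(c,u,v,z):
    r,o=ray(c,u,v); return o+r*(z-o[2])/r[2]
def dep(c,u,v):
    r,o=ray(c,u,v); return o+r*c['d'][int(v),int(u)]
def proj(c,X):
    q=c['K']@(c['R']@np.asarray(X)+c['t']); return q[:2]/q[2]
E
python3 - <<'E'
from h import *
a=load('pics/scene0.npz'); b=load('pics/side0.npz')
cv2.imwrite('pics/sc_crop.png',cv2.resize(a['p'][130:270,90:310,::-1],None,fx=3.6,fy=3.6,interpolation=cv2.INTER_CUBIC))
cv2.imwrite('pics/sd_crop.png',cv2.resize(b['p'][125:285,265:425,::-1],None,fx=3.7,fy=3.7,interpolation=cv2.INTER_CUBIC))
E
```

```text
(no output)
```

View pics/sc_crop.png

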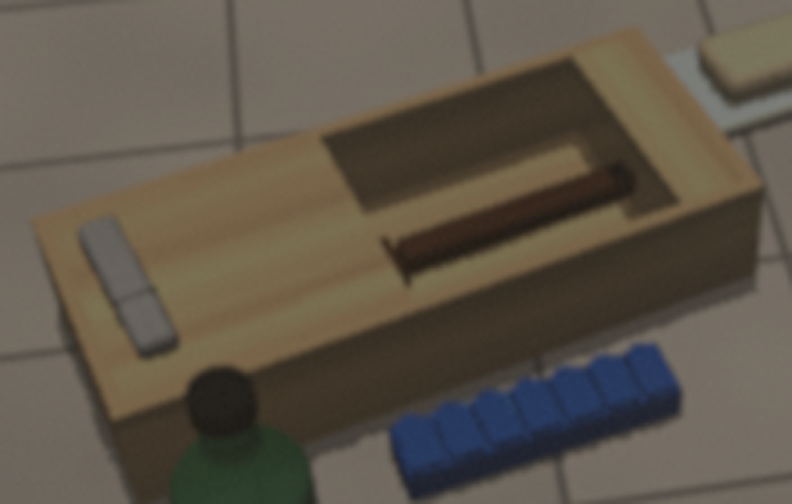

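View pics/sd_crop.png

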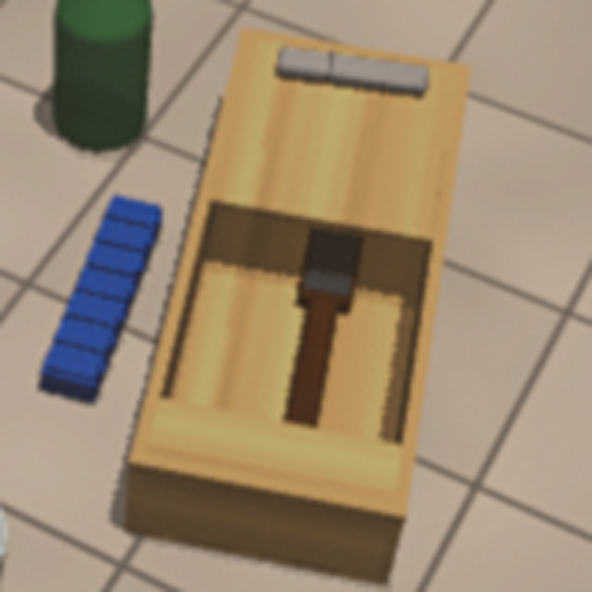

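```bash
python3 - <<'E'
from h import *
a=load('pics/scene0.npz'); b=load('pics/side0.npz')
S=lambda x,y:(x/3.6+90,y/3.6+130); D=lambda x,y:(x/3.7+265,y/3.7+125)
np.set_printoptions(precision=4,suppress=True)
for n,p in dict(LDnear=(35,222),LDfar=(112,418),SDfar=(762,187),SDnear=(633,28),m1=(322,137),m2=(572,58),m3=(680,202),m4=(408,285)).items():
    print('scene',n,atz(a,*S(*p),.073))
print('depth deck',dep(a,*S(220,260)),dep(a,*S(680,120)),'floor',dep(a,*S(430,205)),'ledge',dep(a,*S(350,430)))
for n,p in dict(LDfar=(245,30),LDnear=(470,67),SDnear=(405,515),SDfar=(130,465),m1=(432,242),m4=(212,203),m3=(165,398),m2=(398,440)).items():
    print('side',n,atz(b,*D(*p),.073))
print('depth deck',dep(b,*D(330,150)),'floor',dep(b,*D(240,340)),'handle',dep(b,*D(310,370)),dep(b,*D(318,320)),dep(b,*D(298,410)))
# file
for n,p in dict(shoulderL=(302,303),shoulderR=(350,308),hR=(337,310),hL=(310,305),eL=(287,420),eR=(318,424)).items():
    print('side file',n,atz(b,*D(*p),.026))
for n,p in dict(hend_top=(610,165),hend_c=(632,170),hst=(398,238)).items():
    print('scene file',n,atz(a,*S(*p),.026))
E
```

```text
scene LDnear [ 0.5107 -0.2177  0.073 ]
scene LDfar [ 0.6554 -0.1765  0.073 ]
scene SDfar [0.5519 0.1771 0.073 ]
scene SDnear [0.4041 0.1318 0.073 ]
scene m1 [ 0.4694 -0.0603  0.073 ]
scene m2 [0.4254 0.0908 0.073 ]
scene m3 [0.5557 0.1297 0.073 ]
scene m4 [ 0.5918 -0.0241  0.073 ]
depth deck [ 0.5567 -0.1205  0.0732] [0.4872 0.1439 0.0704] floor [ 0.468  -0.0031  0.0073] ledge [ 0.6244 -0.0645 -0.0004]
side LDfar [ 0.6486 -0.1755  0.073 ]
side LDnear [ 0.5025 -0.22    0.073 ]
side SDnear [0.3975 0.1327 0.073 ]
side SDfar [0.544 0.18  0.073]
side m1 [ 0.4632 -0.0614  0.073 ]
side m4 [ 0.5951 -0.0213  0.073 ]
side m3 [0.5491 0.1286 0.073 ]
side m2 [0.4211 0.0879 0.073 ]
depth deck [ 0.5499 -0.0984  0.076 ] floor [0.5489 0.0198 0.0092] handle [0.4962 0.0326 0.027 ] [ 0.5098 -0.0094  0.0227] [0.4893 0.0646 0.0278]
side file shoulderL [ 0.5237 -0.0142  0.026 ]
side file shoulderR [ 0.4957 -0.0259  0.026 ]
side file hR [ 0.5021 -0.0203  0.026 ]
side file hL [ 0.5186 -0.0153  0.026 ]
side file eL [0.4922 0.0735 0.026 ]
side file eR [0.4748 0.0667 0.026 ]
scene file hend_top [0.4716 0.1057 0.026 ]
scene file hend_c [0.4781 0.1179 0.026 ]
scene file hst [ 0.5104 -0.0251  0.026 ]
```

```bash
cat >> h.py <<'E'
np.set_printoptions(precision=4,suppress=True)
PHI=0.289; O=np.array([0.5104,0.034,0.])
Rn=Ro.from_euler('z',PHI)
def W(l): return O+Rn.apply(l)
def L(w): return Rn.inv().apply(np.asarray(w)-O)
DOWN=lambda th=0,phi=None: Ro.from_euler('z',PHI if phi is None else phi)*Ro.from_rotvec([th,0,0])*Ro.from_matrix(np.diag([1,-1,-1.]))
def rows(p,R,pt,Rt,n):
    w=(R.inv()*Rt).as_rotvec(); out=[]
    for i in range(n):
        sh=R.inv().apply((pt-p)/(n))*100
        out.append([round(float(v),2) for v in sh]+[round(float(v),4) for v in w/n])
        R=R*Ro.from_rotvec(w/n); p=p+(pt-p)/n if False else p
    return out
def pose():
    from cell import arm
    s=arm.observe(); return s['position'],Ro.from_rotvec(s['ee_rot']),s
E
python3 - <<'E'
from h import *
p,R,s=pose()
print(R.as_matrix())
for r in rows(p,R,np.array([.50,.06,.27]),DOWN(),15): print(r)
a=load('pics/scene0.npz')
for n,(u,v,z) in dict(bottle_top=(151,241,.17),bottle_bot=(165,303,0),brush=(340,170,0),fork=(355,133,.125),cup_c=(362,190,.09),soap=(303,147,.02)).items():
    w=atz(a,u,v,z); print(n,w,L(w))
E
```

```text
[[ 0.2829  0.9591 -0.0002]
 [ 0.9591 -0.2829 -0.0012]
 [-0.0012  0.0001 -1.    ]]
[-2.84, 3.08, -0.14, 0.0, 0.0001, 0.0663]
[-2.63, 3.27, -0.14, 0.0, 0.0001, 0.0663]
[-2.4, 3.43, -0.14, 0.0, 0.0001, 0.0663]
[-2.17, 3.58, -0.14, 0.0, 0.0001, 0.0663]
[-1.93, 3.72, -0.14, 0.0, 0.0001, 0.0663]
[-1.68, 3.84, -0.14, 0.0, 0.0001, 0.0663]
[-1.42, 3.94, -0.14, 0.0, 0.0001, 0.0663]
[-1.16, 4.03, -0.14, 0.0, 0.0001, 0.0663]
[-0.89, 4.1, -0.14, 0.0, 0.0001, 0.0663]
[-0.61, 4.15, -0.14, 0.0, 0.0001, 0.0663]
[-0.34, 4.18, -0.14, 0.0, 0.0001, 0.0663]
[-0.06, 4.19, -0.15, 0.0, 0.0001, 0.0663]
[0.22, 4.19, -0.15, 0.0, 0.0001, 0.0663]
[0.5, 4.16, -0.15, 0.0, 0.0001, 0.0663]
[0.77, 4.12, -0.15, 0.0, 0.0001, 0.0663]
bottle_top [ 0.7349 -0.1126  0.17  ] [ 0.1734 -0.2045  0.17  ]
bottle_bot [ 0.739  -0.1134  0.    ] [ 0.1772 -0.2064  0.    ]
brush [0.4571 0.2936 0.    ] [0.0229 0.264  0.    ]
fork [0.4818 0.3031 0.125 ] [0.0493 0.2661 0.125 ]
cup_c [0.6104 0.282  0.09  ] [0.1666 0.2092 0.09  ]
soap [0.3879 0.2227 0.02  ] [-0.0636  0.2158  0.02  ]
```

Call:
apply_moves(
  commands=[
    [-2.8,3.1,-0.1,0,0,0.066],
    [-2.6,3.3,-0.1,0,0,0.066],
    [-2.4,3.4,-0.1,0,0,0.066],
    [-2.2,3.6,-0.1,0,0,0.066],
    [-1.9,3.7,-0.1,0,0,0.066],
  ],
  claw=-1,
)

```text
clock: 0.65
position: [0.2857, 0.4188, 0.2536]
ee_rot: [2.793, 1.438, -0.0]
force: [0.8, 0.2, -0.1]
width: 0.997
```

Call:
apply_moves(
  commands=[
    [-1.7,3.8,-0.2,0,0,0.066],
    [-1.4,3.9,-0.2,0,0,0.066],
    [-1.2,4.0,-0.2,0,0,0.066],
    [-0.9,4.1,-0.2,0,0,0.066],
    [-0.6,4.1,-0.2,0,0,0.066],
  ],
)

```text
clock: 1.15
position: [0.3923, 0.24, 0.2639]
ee_rot: [-2.991, -0.96, -0.0]
force: [0.6, 0.0, -0.2]
width: 1.002
```

Call:
apply_moves(
  commands=[
    [-0.3,4.2,-0.1,0,0,0.066],
    [0,4.2,-0.1,0,0,0.066],
    [0.2,4.2,-0.1,0,0,0.066],
    [0.5,4.2,-0.1,0,0,0.066],
    [0.8,4.1,-0.1,0,0,0.066],
  ],
)

```text
clock: 1.65
position: [0.5021, 0.0608, 0.2688]
ee_rot: [-3.108, -0.456, -0.0]
force: [1.0, 0.3, 0.9]
width: 1.0
```

```bash
python3 - <<'E'
from h import *
from cell import vision,arm
p,R,s=pose(); print(s['clock'],p,L(p),R.as_matrix(),s['joints'])
c=vision.get_calibration('wrist'); im,d=vision.get_image('wrist')
np.savez('pics/wrist1.npz',p=im,d=d,**c); cv2.imwrite('pics/wrist1.png',im[...,::-1])
E
```

```text
1.65 [0.5021 0.0608 0.2688] [-0.0003  0.028   0.2688] [[ 0.9578  0.2873  0.0001]
 [ 0.2873 -0.9578  0.0002]
 [ 0.0001 -0.0002 -1.    ]] [-0.6436  0.2285  0.5141  1.8605 -0.1265  1.0845  0.2101]
```

View pics/wrist1.png

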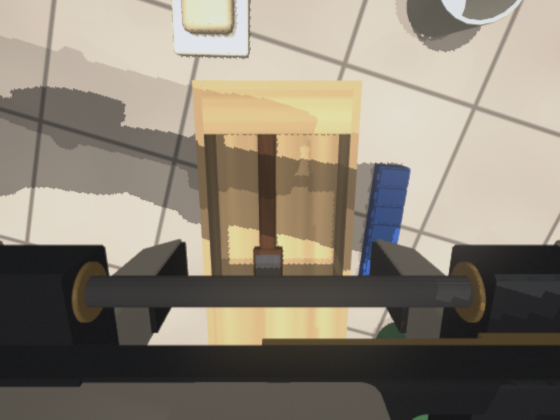

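```bash
python3 - <<'E'
from h import *
a=load('pics/wrist1.npz')
cv2.imwrite('pics/w1c.png',cv2.resize(a['p'][70:280,180:375,::-1],None,fx=2.8,fy=2.8,interpolation=cv2.INTER_CUBIC))
E
```

```text
(no output)
```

View pics/w1c.png

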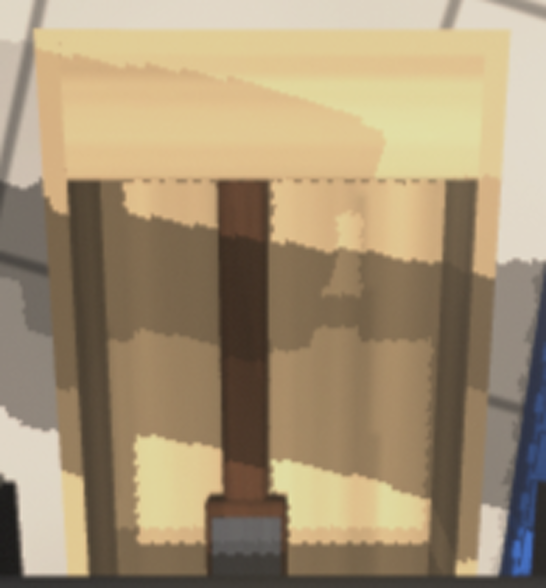

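```bash
python3 - <<'E'
from h import *
a=load('pics/wrist1.npz')
C=lambda x,y:(x/2.8+180,y/2.8+70)
def show(n,x,y,z):
    w=atz(a,*C(x,y),z); print(n,w,'local',L(w)*1000)
show('SDout near(35,30)',35,30,.073);show('SDout far',510,30,.073)
show('mouth near',68,180,.073);show('mouth far',477,180,.073)
show('wall near out',62,500,.073);show('wall far out',480,500,.073)
show('wall near in',86,500,.073);show('wall far in',455,500,.073)
z=.026
show('h L top',218,182,z);show('h R top',269,182,z)
show('h L bot',223,490,z);show('h R bot',269,490,z)
show('sh L',207,498,.024);show('sh R',287,498,.024)
for q in [(243,300),(243,450),(245,545),(330,470),(270,100)]:
    w=dep(a,*C(*q)); print(q,w,L(w)*1000)
E
```

```text
SDout near(35,30) [0.3986 0.133  0.073 ] local [-78.9642 126.7905  73.    ]
SDout far [0.5477 0.1778 0.073 ] local [ 76.6921 127.1959  73.    ]
mouth near [0.4201 0.0892 0.073 ] local [-70.7998  78.6088  73.    ]
mouth far [0.5537 0.1293 0.073 ] local [68.7011 78.9691 73.    ]
wall near out [ 0.4452 -0.0257  0.073 ] local [-79.4844 -38.658   73.    ]
wall far out [0.5948 0.0192 0.073 ] local [ 76.6903 -38.2629  73.    ]
wall near in [ 0.4538 -0.0231  0.073 ] local [-70.518  -38.6353  73.    ]
wall far in [0.5859 0.0165 0.073 ] local [ 67.3491 -38.2865  73.    ]
h L top [0.4675 0.0995 0.026 ] local [-22.3988  75.0435  26.    ]
h R top [0.4866 0.1053 0.026 ] local [-2.5347 75.0948 26.    ]
h L bot [ 0.5046 -0.0235  0.026 ] local [-21.9843 -53.4431  26.    ]
h R bot [ 0.5233 -0.0179  0.026 ] local [ -2.427  -53.3936  26.    ]
sh L [ 0.4991 -0.0298  0.024 ] local [-28.9976 -57.9374  24.    ]
sh R [ 0.5319 -0.0199  0.024 ] local [  5.2759 -57.8506  24.    ]
(243, 300) [0.4899 0.0577 0.0265] [-12.9436  28.5584  26.4514]
(243, 450) [ 0.5076 -0.0033  0.0273] [-13.3213 -34.9587  27.2995]
(245, 545) [ 0.5208 -0.0462  0.024 ] [-12.846  -79.8285  23.985 ]
(330, 470) [ 0.5481 -0.0073  0.0099] [ 24.3437 -50.3603   9.9346]
(270, 100) [0.4786 0.1341 0.0726] [ -1.9354 104.9814  72.6239]
```

```bash
cat >> h.py <<'E'
O=W([-.0012,-.001,0])
def st(tag=''):
    p,R,s=pose(); e=(DOWN().inv()*R).as_rotvec()
    print(tag,round(s['clock'],2),'TCPlocal mm',L(p)*1000,'rot err',e,'F',Rn.inv().apply(s['force']),'w',s['width']*92); return p,R,s
E
python3 -c "
from h import *
p,R,s=st(); print(rows(p,R,W([-.0112,.035,.036]),DOWN(),1))"
```

```text
1.7 TCPlocal mm [  1.9125  21.5747 269.4487] rot err [-0.004   0.0023  0.0086] F [ 1.3462 -5.3192  1.5467] w 91.8975145185215
[[-1.38, -1.42, 23.34, 0.004, -0.0023, -0.0086]]
```

Call:
apply_moves(
  commands=[
    [-0.4,-0.2,3.0,0,0,0],
    [-0.4,-0.2,4.0,0,0,0],
    [-0.4,-0.2,4.0,0,0,0],
    [0,0,4.0,0,0,0],
    [0,0,2.0,0,0,0],
  ],
  claw=0.04,
  newtons=25,
)

```text
clock: 2.2
position: [0.4864, 0.0647, 0.0958]
ee_rot: [3.107, 0.461, -0.006]
force: [0.2, 1.1, 0.5]
width: 0.612
```

```bash
python3 - <<'E'
from h import *
from cell import vision
p,R,s=st(); print(rows(p,R,W([-.0112,.035,.036]),DOWN(),1))
c=vision.get_calibration('wrist'); im,d=vision.get_image('wrist')
np.savez('pics/wrist2.npz',p=im,d=d,**c); cv2.imwrite('pics/wrist2.png',im[...,::-1])
E
```

```text
2.2 TCPlocal mm [-13.1004  37.2408  95.8321] rot err [ 0.     -0.0039 -0.0055] F [0.5436 0.9618 0.539 ] w 56.26172078850394
[[0.21, 0.23, 5.98, -0.0, 0.0039, 0.0055]]
```

View pics/wrist2.png

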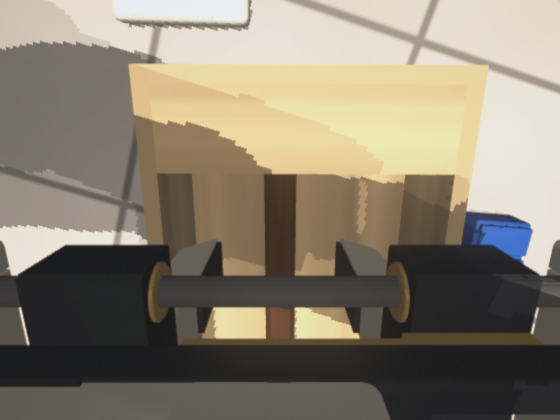

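Call:
apply_moves(
  commands=[
    [0.1,0.1,1.5,0,0,0],
    [0.1,0.1,1.5,0,0,0],
    [0,0,1.0,0,0,0],
    [0,0,0.5,0,0,0],
    [0,0,0,0,0,0],
  ],
)

```text
clock: 2.75
position: [0.4907, 0.0634, 0.0536]
ee_rot: [-3.108, -0.46, 0.001]
force: [-0.5, -0.0, 0.4]
width: 0.48
```

```bash
python3 - <<'E'
from h import *
p,R,s=st(); print(rows(p,R,W([-.0112,.035,.036]),DOWN(),1))
E
```

```text
2.75 TCPlocal mm [-9.3172 34.8323 53.6192] rot err [ 0.0001 -0.0006 -0.005 ] F [-0.5335  0.1273  0.3674] w 44.11552546582484
[[-0.19, -0.02, 1.76, -0.0001, 0.0006, 0.005]]
```

Call:
apply_moves(
  commands=[
    [-0.1,0,0.7,0,0,0],
    [-0.1,0,0.5,0,0,0],
    [0,0,0.3,0,0,0],
    [0,0,0.2,0,0,0],
    [0,0,0,0,0,0],
  ],
)

```text
clock: 3.25
position: [0.4889, 0.0628, 0.0365]
ee_rot: [-3.108, -0.46, 0.0]
force: [-0.7, 0.3, 0.7]
width: 0.479
```

```bash
python3 - <<'E'
from h import *
p,R,s=st()
from cell import vision
for n in ('scene','side'):
    im,d=vision.get_image(n); 
    q=im[130:290,80:340] if n=='scene' else im[90:300,240:440]
    cv2.imwrite(f'pics/{n}3.png',cv2.resize(q[...,::-1],None,fx=2.7,fy=2.7))
E
```

```text
3.25 TCPlocal mm [-11.1931  34.6876  36.5431] rot err [ 0.     -0.0002 -0.0049] F [-0.5577  0.5183  0.711 ] w 44.068399099467435
```

View pics/scene3.png

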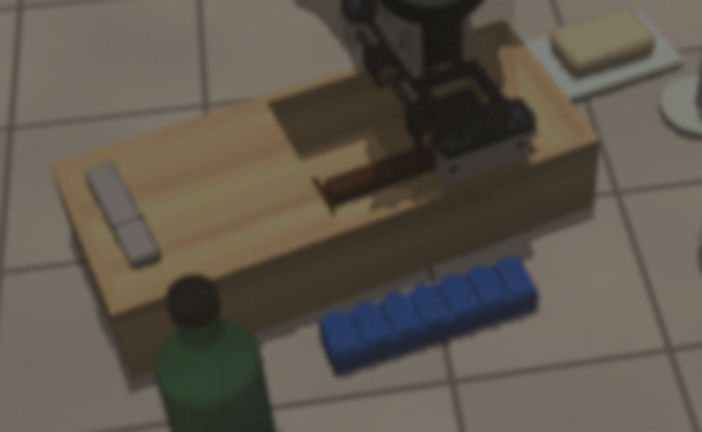

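View pics/side3.png

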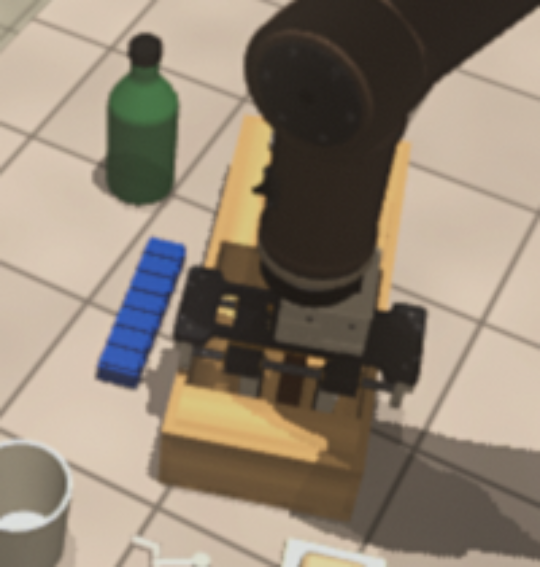

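Call:
apply_moves(
  commands=[
    [0,0,0.1,0,0,0],
    [0,0,0,0,0,0],
    [0,0,0,0,0,0],
    [0,0,0,0,0,0],
    [0,0,0,0,0,0],
  ],
  claw=1,
  newtons=30,
)

```text
clock: 3.85
position: [0.4889, 0.0628, 0.0358]
ee_rot: [-3.108, -0.46, 0.0]
force: [0.6, 0.3, 1.3]
width: 0.21
```

```bash
python3 -c "
from h import *
st()"
```

```text
3.85 TCPlocal mm [-11.1811  34.685   35.7764] rot err [ 0.0001 -0.     -0.0047] F [0.6374 0.0938 1.2604] w 19.336867812174606
```

Call:
apply_moves(
  commands=[
    [0,0.4,0,0,0,0],
    [0,0.8,0,0,0,0],
    [0,1.0,0,0,0,0],
    [0,0.8,0,0,0,0],
    [0,0.5,0,0,0,0],
  ],
)

```text
clock: 4.35
position: [0.4995, 0.0278, 0.0358]
ee_rot: [3.108, 0.458, 0.0]
force: [-0.3, 2.7, 2.8]
width: 0.219
```

Call:
apply_moves(
  commands=[
    [0,0.4,0,0,0,0],
    [0,0.1,0,0,0,0],
    [0,0,0,0,0,0],
  ],
)

```text
clock: 4.65
position: [0.5007, 0.024, 0.0358]
ee_rot: [3.107, 0.459, 0.0]
force: [-0.1, -1.3, 2.1]
width: 0.218
```

```bash
python3 - <<'E'
from h import *
p,R,s=st()
from cell import vision
c=vision.get_calibration('wrist'); im,d=vision.get_image('wrist')
np.savez('pics/wrist4.npz',p=im,d=d,**c); cv2.imwrite('pics/wrist4.png',im[...,::-1])
im,d=vision.get_image('scene')
cv2.imwrite('pics/scene4.png',cv2.resize(im[130:290,80:340,::-1],None,fx=2.7,fy=2.7))
E
```

```text
4.65 TCPlocal mm [-10.9633  -5.8267  35.7782] rot err [-0.0004  0.0002 -0.0044] F [-0.4533 -1.2548  2.1376] w 20.078893118951942
```

View pics/wrist4.png

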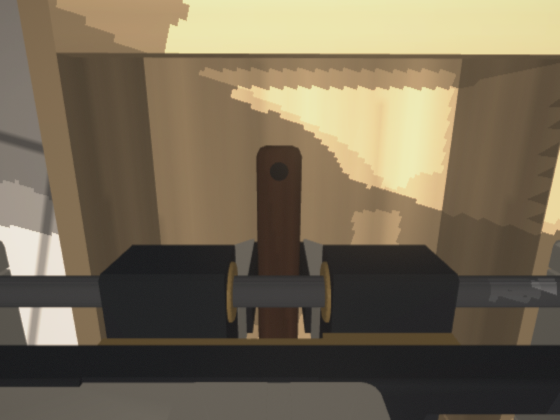

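View pics/scene4.png

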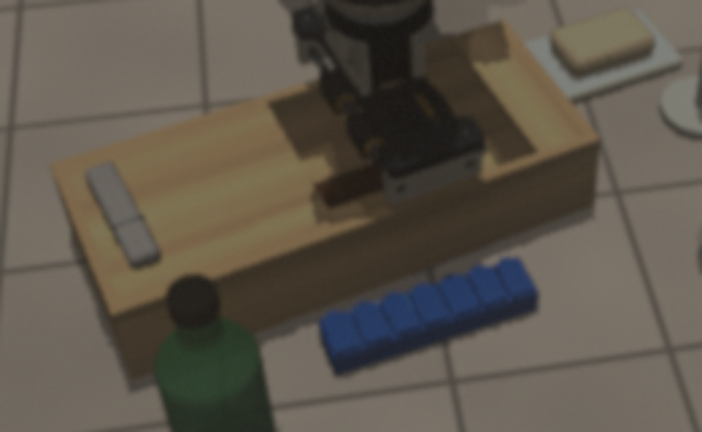

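```bash
cat >> h.py <<'E'
# planning in niche yz (mm). file profile relative to paddle end axis point
def filepts():
    s=np.linspace(0,250,501); h=np.where(s<100,6,8)
    return np.concatenate([np.c_[s,h],np.c_[s,-h]])
def rot(th): return np.array([[np.cos(th),-np.sin(th)],[np.sin(th),np.cos(th)]])
def clear(yp,zp,th):
    q=filepts()@rot(th).T+[yp,zp]; y,z=q.T
    cl={}
    inn=z<73
    cl['floor']=(z-10)[(y>-235)&(y<120)].min()
    m=(y<=-80); cl['longdeck']=(65-z[m]).min() if m.any() else 99
    top=(q[:501]); 
    # lip distance to top surface line at y=-80
    cl['back']=y.min()+235
    m=(y>=72); cl['short']=(z[m]-73).min() if m.any() else 80-y.max()
    return {k:round(float(v),1) for k,v in cl.items()}
def tcp_from(yp,zp,th,sg,hg=17.8): return np.array([yp,zp])+rot(th)@np.array([sg,hg])
E
python3 - <<'E'
from h import *
a=load('pics/wrist4.npz')
e=L(atz(a,280,146,.026)); print('end',e*1000, L(dep(a,280,155))*1000, L(dep(a,280,200))*1000)
yh=e[1]*1000; yp=yh-250; sg=-5.8-yp; print(yp,sg)
base=tcp_from(yp,18,0,sg)
for z,th,dr in [(18,0,0),(20,0.0,0),(20,.1,0),(20,.2,0),(20,.25,0),(20,.28,0),(20,.28,60),(20,.28,120),(20,.28,150)]:
    y2=yp+dr*np.cos(th); z2=z+dr*np.sin(th)
    print(z,th,dr,tcp_from(y2,z2,th,sg)-base,clear(y2,z2,th))
E
```

```text
end [-10.199   51.6326  26.    ] [-10.1758  47.8169  25.9213] [-10.0646  28.2404  27.0522]
-198.36737300514582 192.5673730051458
18 0 0 [0. 0.] {'floor': 0.0, 'longdeck': 39.0, 'back': 36.6, 'short': 28.4}
20 0.0 0 [0. 2.] {'floor': 2.0, 'longdeck': 37.0, 'back': 36.6, 'short': 28.4}
20 0.1 0 [-2.7391 21.1357] {'floor': 4.0, 'longdeck': 25.1, 'back': 36.0, 'short': 28.8}
20 0.2 0 [-7.3748 39.9024] {'floor': 4.1, 'longdeck': 12.9, 'back': 35.4, 'short': 31.8}
20 0.25 0 [-10.3902  49.0886] {'floor': 4.2, 'longdeck': 6.6, 'back': 35.1, 'short': 34.2}
20 0.28 0 [-12.4186  54.5239] {'floor': 4.2, 'longdeck': 2.8, 'back': 35.0, 'short': 35.9}
20 0.28 60 [45.2447 71.1052] {'floor': 20.8, 'longdeck': 4.8, 'back': 92.6, 'short': 16.6}
20 0.28 120 [102.9081  87.6865] {'floor': 37.4, 'longdeck': 4.8, 'back': 150.3, 'short': 16.6}
20 0.28 150 [131.7397  95.9772] {'floor': 45.7, 'longdeck': 99.0, 'back': 179.1, 'short': 16.6}
```

```bash
cat >> h.py <<'E'
def plan(seq,p,R,sg,x):
    """seq of (yp,zp,th); rows in tool frame from pose p,R"""
    pl=p;Rl=R
    for yp,zp,th in seq:
        t=tcp_from(yp,zp,th,sg); pt=W(np.array([x,t[0],t[1]])/1000); Rt=DOWN(th)
        w=(Rl.inv()*Rt).as_rotvec(); sh=Rl.inv().apply(pt-pl)*100
        print([round(float(v),2) for v in sh],np.round(w,3),'tcp',t.round(1),clear(yp,zp,th))
        pl,Rl=pt,Rt
E
python3 - <<'E'
from h import *
p,R,s=st()
yp=-198.4
plan([(yp,20,0)]+[(yp,20,t) for t in np.linspace(.026,.26,10)],p,R,192.6,-11)
E
```

```text
4.75 TCPlocal mm [-10.9475  -5.8047  35.7754] rot err [-0.0007  0.0002 -0.0046] F [-0.755  -2.497   2.3735] w 19.551879669223297
[-0.01, -0.0, -0.2] [ 0.001 -0.     0.005] tcp [-5.8 37.8] {'floor': 2.0, 'longdeck': 37.0, 'back': 36.6, 'short': 28.4}
[-0.0, 0.05, -0.5] [0.026 0.    0.   ] tcp [-6.3 42.8] {'floor': 4.0, 'longdeck': 33.9, 'back': 36.4, 'short': 28.3}
[0.0, 0.05, -0.5] [0.026 0.    0.   ] tcp [-7.  47.8] {'floor': 4.0, 'longdeck': 30.9, 'back': 36.3, 'short': 28.3}
[-0.0, 0.05, -0.5] [0.026 0.    0.   ] tcp [-7.8 52.8] {'floor': 4.0, 'longdeck': 27.8, 'back': 36.1, 'short': 28.5}
[-0.0, 0.05, -0.5] [ 0.026 -0.    -0.   ] tcp [-8.7 57.7] {'floor': 4.0, 'longdeck': 24.6, 'back': 36.0, 'short': 28.9}
[0.0, 0.05, -0.5] [0.026 0.    0.   ] tcp [-9.7 62.6] {'floor': 4.1, 'longdeck': 21.5, 'back': 35.8, 'short': 29.5}
[-0.0, 0.05, -0.5] [ 0.026  0.    -0.   ] tcp [-10.9  67.5] {'floor': 4.1, 'longdeck': 18.3, 'back': 35.7, 'short': 30.2}
[0.0, 0.05, -0.5] [0.026 0.    0.   ] tcp [-12.2  72.4] {'floor': 4.1, 'longdeck': 15.1, 'back': 35.5, 'short': 31.1}
[-0.0, 0.05, -0.5] [0.026 0.    0.   ] tcp [-13.6  77.2] {'floor': 4.1, 'longdeck': 11.9, 'back': 35.4, 'short': 32.1}
[-0.0, 0.05, -0.5] [ 0.026 -0.    -0.   ] tcp [-15.2  82. ] {'floor': 4.2, 'longdeck': 8.6, 'back': 35.2, 'short': 33.4}
[0.0, 0.05, -0.5] [0.026 0.    0.   ] tcp [-16.8  86.7] {'floor': 4.2, 'longdeck': 5.3, 'back': 35.1, 'short': 34.7}
```

Call:
apply_moves(
  commands=[
    [0,0,-0.2,0,0,0.005],
    [0,0,0,0,0,0],
    [0,0.05,-0.5,0.026,0,0],
    [0,0.05,-0.5,0.026,0,0],
    [0,0.05,-0.5,0.026,0,0],
  ],
  newtons=45,
)

```text
clock: 5.25
position: [0.5009, 0.0231, 0.0527]
ee_rot: [-3.031, -0.442, 0.018]
force: [0.5, -0.0, -2.0]
width: 0.216
```

Call:
apply_moves(
  commands=[
    [0,0.05,-0.5,0.026,0,0],
    [0,0.05,-0.5,0.026,0,0],
    [0,0.05,-0.5,0.026,0,0],
    [0,0,0,0,0,0],
    [0,0,0,0,0,0],
  ],
)

```text
clock: 5.75
position: [0.502, 0.0196, 0.0674]
ee_rot: [-2.956, -0.429, 0.034]
force: [-0.5, -0.2, -1.8]
width: 0.212
```

```bash
python3 - <<'E'
from h import *
p,R,s=st(); print(s['joints'])
from cell import vision
for n in ('wrist','scene','side'):
    c=vision.get_calibration(n); im,d=vision.get_image(n)
    np.savez(f'pics/{n}5.npz',p=im,d=d,**c)
    if n=='wrist': cv2.imwrite('pics/wrist5.png',im[...,::-1])
    if n=='scene': cv2.imwrite('pics/scene5.png',cv2.resize(im[100:290,80:340,::-1],None,fx=2.7,fy=2.7))
    if n=='side': cv2.imwrite('pics/side5.png',cv2.resize(im[90:300,240:440,::-1],None,fx=2.7,fy=2.7))
E
```

```text
5.75 TCPlocal mm [-10.9856 -10.4227  67.3706] rot err [0.1559 0.     0.0006] F [-0.5269 -0.0997 -1.7651] w 19.537173301194898
[-0.2322  0.5111  0.259   2.0394 -0.4362  0.6984  0.6352]
```

View pics/wrist5.png

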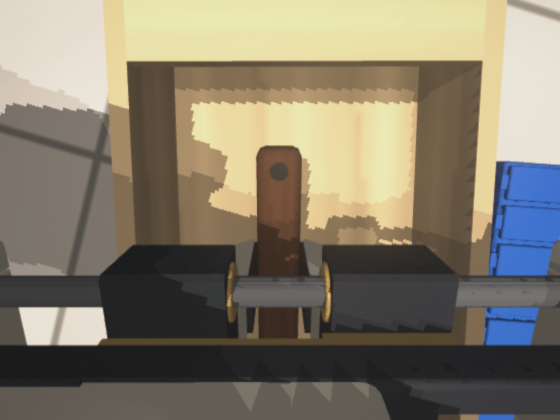

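View pics/scene5.png

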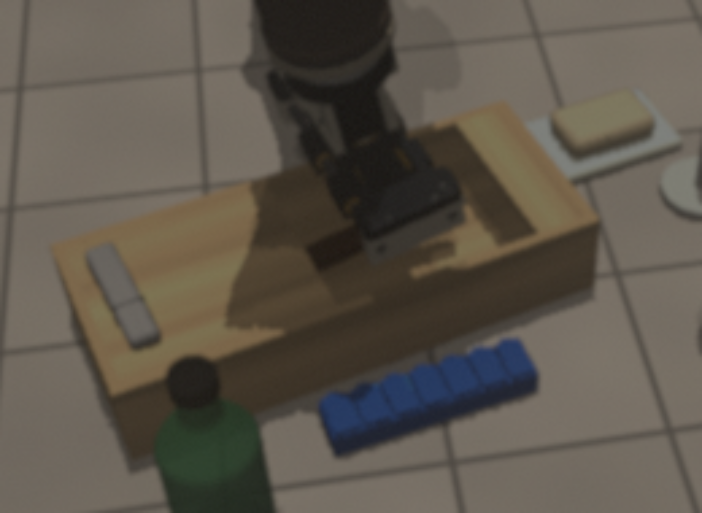

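Call:
apply_moves(
  commands=[
    [0,0.05,-0.5,0.026,0,0],
    [0,0.05,-0.5,0.026,0,0],
    [0,0.05,-0.5,0.026,0,0],
    [0,0.05,-0.5,0.026,0,0],
    [0,0,0,0,0,0],
  ],
)

```text
clock: 6.4
position: [0.5044, 0.0125, 0.0873]
ee_rot: [-2.854, -0.411, 0.052]
force: [0.1, -0.1, -1.7]
width: 0.211
```

```bash
python3 - <<'E'
from h import *
p,R,s=st(); print(s['joints'])
l=L(p)*1000; th=(DOWN().inv()*R).as_rotvec()[0]
P=l[1:]-rot(th)@np.array([192.6,17.8]); print('paddle end axis',P,th,clear(*P,th))
from cell import vision
n='wrist';c=vision.get_calibration(n); im,d=vision.get_image(n)
np.savez(f'pics/{n}6.npz',p=im,d=d,**c);cv2.imwrite('pics/wrist6.png',im[...,::-1])
a=load('pics/wrist6.npz')
for v in (150,200,230): print(L(dep(a,280,v))*1000, 'tool', R.inv().apply(dep(a,280,v)-p)*1000)
a=load('pics/wrist4.npz')
for dr in (30,60,90,120,150): 
    y,z=P+dr*np.array([np.cos(th),np.sin(th)]); print(dr,y,z,clear(y,z,th))
E
```

```text
6.4 TCPlocal mm [-10.6859 -17.9312  87.2658] rot err [0.2605 0.0015 0.0027] F [ 0.1057 -0.1435 -1.7266] w 19.456465152119065
[-0.1232  0.5073  0.2202  1.9896 -0.4918  0.8127  0.7307]
paddle end axis [-199.4517   20.4683] 0.26045153865604137 {'floor': 4.7, 'longdeck': 4.5, 'back': 34.0, 'short': 35.8}
[-9.4964 38.6236 92.3135] tool [  1.0336 -55.95     9.6884]
[-9.5183 17.4113 86.788 ] tool [  1.0661 -34.0302   9.565 ]
[-9.5438  4.0211 85.2297] tool [  1.0772 -20.6903   7.6225]
30 -170.46349234774124 28.1938510373539 {'floor': 12.4, 'longdeck': 6.5, 'back': 63.0, 'short': 11.6}
60 -141.4752784133119 35.91935768040054 {'floor': 20.1, 'longdeck': 6.5, 'back': 92.0, 'short': 11.6}
90 -112.4870644788826 43.64486432344718 {'floor': 27.8, 'longdeck': 6.5, 'back': 121.0, 'short': 11.6}
120 -83.49885054445328 51.370370966493816 {'floor': 35.6, 'longdeck': 6.5, 'back': 150.0, 'short': 11.6}
150 -54.510636610023965 59.09587760954046 {'floor': 43.3, 'longdeck': 99.0, 'back': 178.9, 'short': 11.6}
```

View pics/wrist6.png

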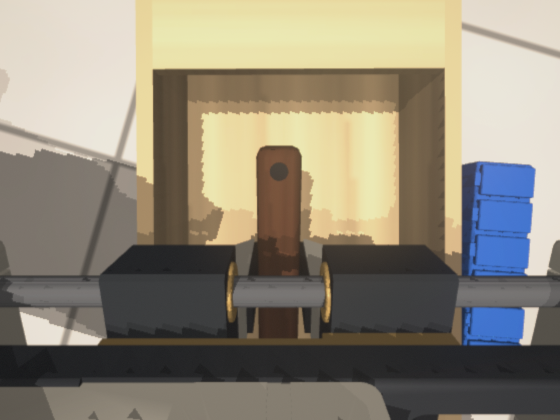

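Call:
apply_moves(
  commands=[
    [0,-0.6,0,0,0,0],
    [0,-1.2,0,0,0,0],
    [0,-1.2,0,0,0,0],
    [0,-1.2,0,0,0,0],
    [0,-1.2,0,0,0,0],
  ],
)

```text
clock: 6.95
position: [0.4882, 0.0659, 0.1009]
ee_rot: [-2.853, -0.417, 0.054]
force: [0.1, -0.3, -0.6]
width: 0.211
```

```bash
cat >> h.py <<'E'
def fst():
    p,R,s=st(); l=L(p)*1000; th=(DOWN().inv()*R).as_rotvec()[0]
    P=l[1:]-rot(th)@np.array([192.6,17.8]); print('paddle end axis',P,th,clear(*P,th),s['joints'])
E
python3 -c "
from h import *
fst()"
```

```text
6.95 TCPlocal mm [-10.9622  37.9009 100.9177] rot err [ 0.2603 -0.     -0.0013] F [-0.0256 -0.2834 -0.6123] w 19.444422554428574
paddle end axis [-143.6289   34.1456] 0.26031227869218654 {'floor': 18.3, 'longdeck': 7.8, 'back': 89.8, 'short': 10.4} [-0.2232  0.4598  0.2109  2.0279 -0.4926  0.7953  0.6312]
```

Call:
apply_moves(
  commands=[
    [0,-1.2,0,0,0,0],
    [0,-1.2,0,0,0,0],
    [0,-1.2,0,0,0,0],
    [0,-1.2,0,0,0,0],
    [0,-1.2,0,0,0,0],
  ],
)

```text
clock: 7.45
position: [0.472, 0.1207, 0.1163]
ee_rot: [-2.854, -0.415, 0.054]
force: [0.7, -0.5, -1.5]
width: 0.214
```

Call:
apply_moves(
  commands=[
    [0,-1.2,0,0,0,0],
    [0,-1.2,0,0,0,0],
    [0,-0.8,0,0,0,0],
    [0,-0.4,0,0,0,0],
    [0,0,0,0,0,0],
  ],
)

```text
clock: 7.95
position: [0.4622, 0.1536, 0.1254]
ee_rot: [-2.854, -0.416, 0.054]
force: [-0.8, -0.4, -1.4]
width: 0.213
```

```bash
python3 - <<'E'
from h import *
fst()
from cell import vision
for n in ('wrist','scene','side'):
    c=vision.get_calibration(n); im,d=vision.get_image(n)
    np.savez(f'pics/{n}7.npz',p=im,d=d,**c)
    if n=='wrist': cv2.imwrite('pics/wrist7.png',im[...,::-1])
    if n=='scene': cv2.imwrite('pics/scene7.png',cv2.resize(im[100:290,80:370,::-1],None,fx=2.7,fy=2.7))
    if n=='side': cv2.imwrite('pics/side7.png',cv2.resize(im[90:310,240:440,::-1],None,fx=2.7,fy=2.7))
E
```

```text
7.95 TCPlocal mm [-10.9014 129.3391 125.3526] rot err [ 0.2601  0.0001 -0.0007] F [-0.9154 -0.1761 -1.4243] w 19.597307280722497
paddle end axis [-52.2066  58.6236] 0.2600745577293982 {'floor': 42.8, 'longdeck': 99.0, 'back': 181.3, 'short': 10.4} [-0.3977  0.3917  0.1958  2.058  -0.4848  0.7794  0.4358]
```

View pics/scene7.png

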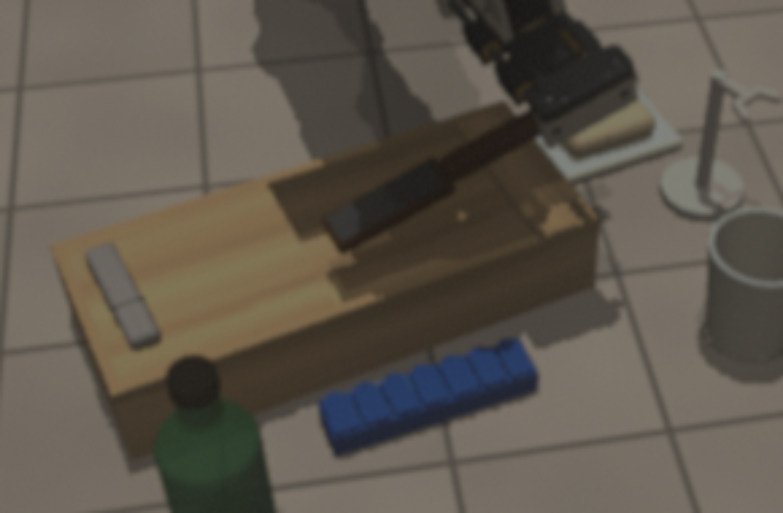

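View pics/side7.png

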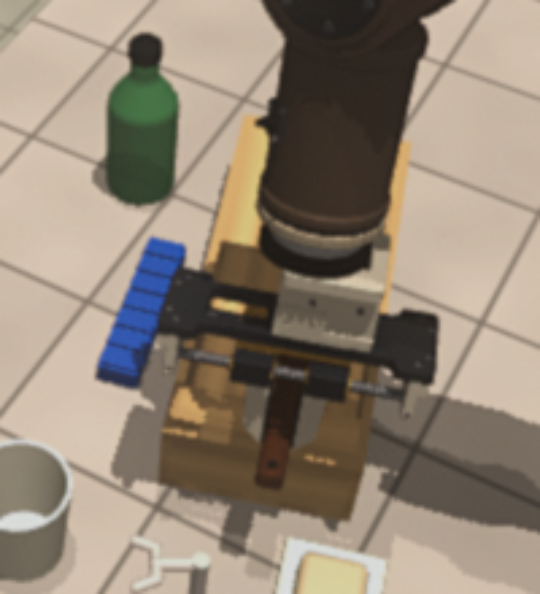

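View pics/wrist7.png

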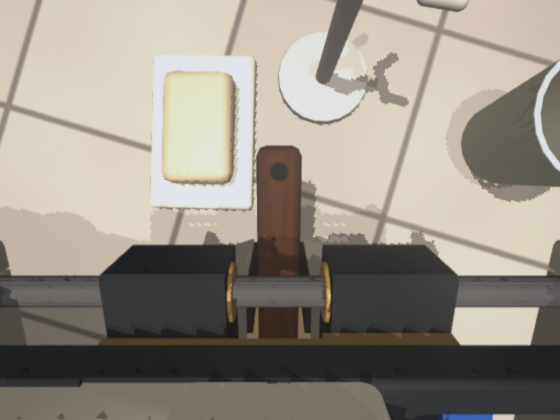

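Call:
apply_moves(
  commands=[
    [0,-0.26,-0.97,0,0,0],
    [0,-0.52,-1.93,0,0,0],
    [0,-0.52,-1.93,0,0,0],
    [0,-0.52,-1.93,0,0,0],
    [0,-0.52,-1.93,0,0,0],
  ],
)

```text
clock: 8.6
position: [0.4623, 0.1528, 0.2166]
ee_rot: [-2.854, -0.414, 0.054]
force: [0.3, 0.7, -0.8]
width: 0.215
```

Call:
apply_moves(
  commands=[
    [0,-0.52,-1.93,0,0,0],
    [0,-0.39,-1.45,0,0,0],
    [0,-0.13,-0.48,0,0,0],
    [0,0,0,0,0,0],
    [0,0,0,0,0,0],
  ],
)

```text
clock: 9.1
position: [0.4619, 0.1532, 0.2547]
ee_rot: [-2.854, -0.415, 0.055]
force: [-0.8, -0.5, -1.3]
width: 0.216
```

Call:
apply_moves(
  commands=[
    [0,0,0,0,0,0],
    [0,0,0,0,0,0],
    [0,0,0,0,0,0],
    [0,0,0,0,0,0],
    [0,0,0,0,0,0],
  ],
)

```text
clock: 9.6
position: [0.4622, 0.1535, 0.2551]
ee_rot: [-2.854, -0.415, 0.055]
force: [0.8, 0.5, -1.7]
width: 0.213
```

```bash
python3 - <<'E'
from h import *
fst()
from cell import vision
for n in ('wrist','scene','side'):
    c=vision.get_calibration(n); im,d=vision.get_image(n)
    np.savez(f'pics/{n}8.npz',p=im,d=d,**c)
    cv2.imwrite(f'pics/{n}8.png',im[...,::-1])
    if n=='scene': cv2.imwrite('pics/scene8c.png',cv2.resize(im[90:290,80:380,::-1],None,fx=2.6,fy=2.6))
fst()
E
```

```text
9.6 TCPlocal mm [-10.976  129.2668 255.0699] rot err [ 0.26   -0.0002  0.0001] F [ 0.939   0.2794 -1.7209] w 19.625800761852272
paddle end axis [-52.2841 188.3551] 0.25999645937899696 {'floor': 172.6, 'longdeck': 99.0, 'back': 181.2, 'short': 140.1} [-0.4541  0.2218  0.2516  1.9109 -0.3605  1.0662  0.2648]
 9.75 TCPlocal mm [-10.9111 129.2451 255.1948] rot err [0.26   0.0001 0.0002] F [ 0.8425  0.2477 -1.0749] w 19.54425843126087
paddle end axis [-52.3035 188.4737] 0.26003090628640857 {'floor': 172.7, 'longdeck': 99.0, 'back': 181.2, 'short': 140.3} [-0.4541  0.2216  0.2517  1.9108 -0.3605  1.0662  0.2648]
```

View pics/scene8c.png

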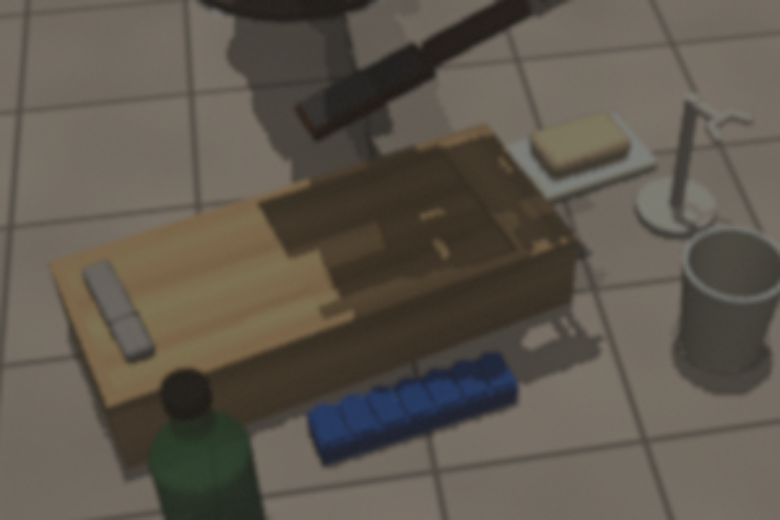

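View pics/side8.png

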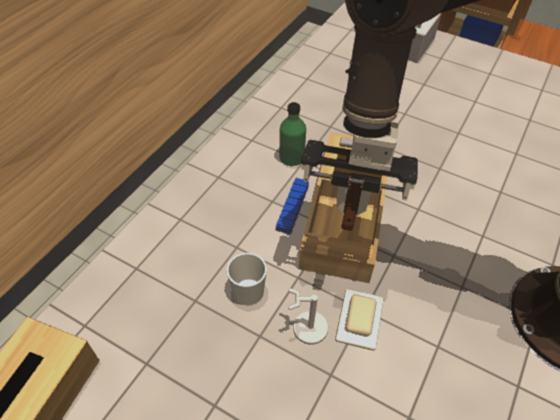

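View pics/wrist8.png

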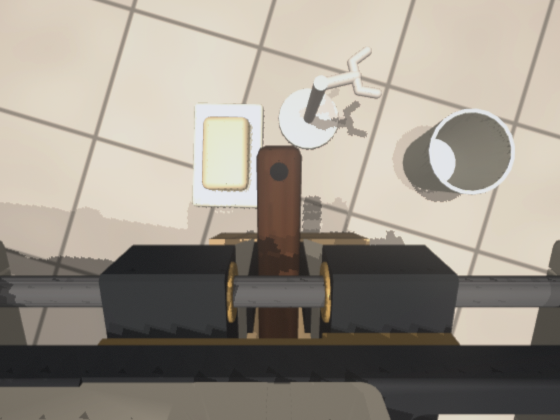

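```bash
python3 - <<'E'
from h import *
a=load('pics/scene8.npz'); a0=load('pics/scene0.npz')
for q in [(310,112),(318,128),(400,75)]:
    w=dep(a,q[0]/2.6+80,q[1]/2.6+90); print(w,L(w)*1000)
b0=load('pics/side0.npz')['p'].astype(int); b=load('pics/side8.npz')['p'].astype(int)
for n,(x0,y0,x1,y1) in dict(bottle=(275,100,310,168),cup=(222,252,270,305),brush=(286,285,330,345),pill=(275,175,302,235),soap=(335,288,385,348)).items():
    print(n,np.abs(b0-b)[y0:y1,x0:x1].mean())
s0=a0['p'].astype(int);s8=a['p'].astype(int)
for n,(x0,y0,x1,y1) in dict(case=(108,187,142,230),bottle=(138,230,185,315)).items(): print(n,np.abs(s0-s8)[y0:y1,x0:x1].mean())
E
```

```text
[ 0.5125 -0.0144  0.1923] [-10.5886 -45.9503 192.2555]
[ 0.5293 -0.0105  0.1909] [  6.6246 -47.0858 190.9273]
[0.5059 0.0512 0.2113] [  1.7893  18.7887 211.3249]
bottle 17.73389355742297
cup 18.663522012578618
brush 22.084722222222222
pill 21.434979423868313
soap 20.366333333333333
case 2.0611035111719107
bottle 1.4289528577388402
```

```bash
python3 - <<'E'
from h import *
g=lambda f:cv2.cvtColor(load(f)['p'],cv2.COLOR_RGB2GRAY).astype(np.float32)
for n,(f0,f1,x0,y0,x1,y1) in dict(bottle=('scene0','scene8',130,225,190,320),case=('scene0','scene8',104,183,146,234),cup=('scene0','scene8',335,175,390,240),pill=('scene0','scene8',190,222,285,270),brush=('side0','side8',280,280,335,350),soap=('side0','side8',330,283,390,353)).items():
    r=[g(f'pics/{f}.npz')[y0:y1,x0:x1] for f in (f0,f1)]
    print(n,cv2.phaseCorrelate(r[0],r[1],cv2.createHanningWindow(r[0].shape[::-1],cv2.CV_32F)))
from cell import order
print(order.sign_off())
E
```

```text
bottle ((-0.17008188090619925, -0.04143926958867894), 1.020343960987197)
case ((0.4521218712330928, 0.12191753019354579), 1.0330402336984015)
cup ((-0.14904010537324552, 0.05027730940923192), 0.8643109045646808)
pill ((0.09949589907768086, -0.03368904161069608), 0.7729086693790224)
brush ((0.025370889324459966, 0.026120684605068334), 0.970753100404033)
soap ((-0.036987510208355445, -0.059125730627300754), 0.9486762678181684)
the job is handed in; nothing more can be done
None
```

The file is out of the niche and held still in the gripper, and the job was handed in at about 9.8 s of the 45 s allowed.

**What I did:**
- **Grip and push:** I gripped the handle inside the mouth and pushed the file 40 mm back under the long deck. Its handle end was then about 28 mm clear of the short deck's edge.
- **Tip and draw:** I tipped that end up 0.26 rad, pivoting near the paddle end, and drew the file about 15 cm along its own slant. I then lifted it 13 cm straight up.

**Last checks:**
- **Height:** The lowest point of the file (paddle end) is at about 0.18 m, roughly 11 cm above the niche top. This comes from the arm pose, and scene-camera depth at the paddle end (0.19 m on its top face) agrees.
- **Grip:** The jaws sit at 19.5 mm on the 20 mm handle. The handle end kept the same wrist-image position from the push to the lift, so I saw no slip. The arm was still.
- **Forces:** Readings at the ends of moves stayed under 6 N.
- **Bystanders:** Image shifts between the first and last pictures were under 0.2 px, except the tweezers case at 0.45 px (about 1 mm). Nothing came near the case, so I take that as measurement noise.
- **One check that did not help:** A plain brightness difference in the side view was about 20 grey levels on every object I checked there. With no visible displacement, I put it down to changed lighting or exposure and relied on the image-shift check instead.

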